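Turn a reaction tile wells-up on the drop ramp

ROBOT

A 6-joint arm with a two-finger parallel gripper is mounted at the origin on a cart in front of the work surface, level with it; the furniture and walls round the work are solid. World frame = base frame: x ahead of the robot, y to its left, z up, the work surface at z = 0. Lengths are in m, angles in degrees, forces in N, time in s.
With the tool pointing down it reaches from about 0.25 to 0.725 m from the base axis. Payload 9.7 kg.
Tool frame: the origin (TCP) lies at the very end of the fingers, on their centre line; the grasp point (between the pads) lies 19 mm behind it (bot.grip_point_offset is the z of the grasp point in the tool frame, in m); z points along the fingers, x is the direction in which the jaws open and shut, and the axes are right-handed (so a half turn about z gives the same grasp; the last joint's range is limited). The gripper opens to 85 mm and grips with 20 to 120 N. Pads are 22 mm wide; open, the fingers measure 114 mm over their backs; the gripper's body (76 mm by 85 mm) begins 54 mm behind the grasp point. The pads swing forward as they close: fully open they stand 13 mm farther back than shut.
Start: joints at [-65.145, 4.979, 10.078, 95.1, 0, 90], TCP at [0.231, -0.499, 0.231] pointing down, gripper open.
Joint ranges: [-179.16, 179.16], [-48.56, 103.87], [-65.8, 70.77], [-126.05, 130.52], [-82.76, 87.17], [-180, 180]. Speed limits (degrees/s): [127.2, 127.2, 147.25, 180, 180, 180].

INTERFACE

Orientations are given as [roll, pitch, yaw] about the fixed x, y, z axes, in that order (R = Rz(yaw) Ry(pitch) Rx(roll)).
In Python, from workcell import get_obs, viewer, job_done, bot gives the robot as it stands.
- The arm moves only by the shell command python3 -m handwheel 'ROWS' [FORCE]. ROWS is JSON, a list of rows, each a list of 5 numbers: the closure, from 0 (fully open) to 1 (shut), then the shift along the world's x, y, z in m, then the turn about the world's z in degrees. A call has 1 to 5 rows; each row is the pose to reach, as a shift and turn from the pose measured when the call began; what a row does not reach only later rows make up. A row lasts 1/10 s, in which the tool goes at most 50 mm and 8.59 degrees, less where a joint would pass 70% of its speed; a pose out of reach is approached as far as the arm can. A call with a gripper value outside its range is refused whole. The fingers move at their own pace and stop on an object; FORCE is the grip in N (left out, the last holds). Time passes only in rows, so rows that repeat a pose let the fingers close. It gives the time, the measured TCP pose, the force and the opening at its end, in the units of the state.
- get_obs(): the state, without advancing time (a new reading comes with each control period).
- viewer.camera(name): name is "scene" or "top"; returns a dict with "color" (420x560x3 uint8, blue, green, red), "K" (3x3 intrinsics, pixels), "origin" and "orientation" of the camera in the world. Camera axes: x right, y down, z forward; pixel columns grow to the right and rows downward; lengths in m; the calibration is good to about 2 mm. A picture is of the moment at which its call begins. There is no depth.
- job_done(): hands the job in, once; it reports no verdict.
The state is a dict: "time": time; "q": joint angles; "qd": joint speeds; "joint_efforts": joint torques, N m; "ee_pos": TCP position; "tcp_rot": TCP orientation; "wrist_force": force on the tool from outside, world axes, zero at the start; "torque": the same for the moment, N m; "opening": finger opening in m.
Only numpy, scipy, OpenCV 4.12 (cv2) and the standard library are available. Lean on these libraries where they do the work, as an engineer would, in place of code of your own. Each camera call takes 0.05 s, during which the arm holds its last target.

TASK

One of the two white reaction tiles on the desk lies on its face, with its plain back up. Carry that tile level, back still up, over the high edge of the little turn-over ramp and let it drop on the edge so that it flips by itself and ends flat on the black pad with its wells up; do not turn it over with the gripper. Leave the other tile, whose wells already show, where it lies.

Things in the scene. Friction and masses are not known exactly. Their poses are not given: they have to be found in the camera images.
- tile: The tile to turn: white plastic, 80 (its x) x 44 (y) x 12 mm (z), about 45 g, origin at its centre. Starts flat on the desk, plain smooth back up. Its +z axis points out of the plain back; six round ringed wells are on the -z face, so z down = wells up. Same shape end for end. Grip it across the 44 mm width at mid-length.
- other_tile: Tile of the same size (origin at its centre) lying on the desk with its six ringed wells up. Leave it alone.
- stand: Turn-over stand, fixed, z up. Origin on the desk below the middle of the ramp's high edge. Aluminium ramp, 70 mm wide, rises from x = -64 mm to a straight edge along y at x = 0, 104 mm above the desk; its +x face drops sheer to a black rubber pad, 4 mm above the desk, from x = 3 to 153 mm and y = -54 to 54 mm. Lips round the pad rise 4 mm above it.
- ramp_edge (a point): Middle of the high edge; axes as the stand's. A level tile, long side along x, let go with its underside 20 to 60 mm above the edge and its centre 8 to 22 mm (best 15) beyond it on the +x side catches the edge, turns over as it falls and lands about 65 mm out. Centred well on the -x side it falls the wrong way; 35 mm or more beyond, it does not turn over.
There are look-alikes about, which are no part of the job. What is shaped like the tile but green, purple or turquoise is not meant.

How it is judged (in metres and radians):
On the way:
1. the tile is over the ramp's high edge, back still up (z of tile in the frame of ramp_edge above 0.008 m and x of tile in the frame of ramp_edge between -0.03 and 0.05 m and y of tile in the frame of ramp_edge between -0.035 and 0.035 m and angle between tile's own z axis and vertical below 0.35 rad), for 0.1 s.
At the end, for the whole second after the job is handed in: The tile lies at rest and flat (within about 11 degrees) on the stand's black pad with its wells up, its centre 20 to 130 mm from the edge and within 45 mm of the pad's middle line; the other tile is within 20 mm of where it was (angle between tile's own z axis and vertical above 2.94 rad and x of tile in the frame of stand between 0.02 and 0.13 m and y of tile in the frame of stand between -0.045 and 0.045 m and z of tile in the frame of stand below 0.018 m and linear speed of tile below 0.02 m/s and distance of other_tile from where it was at the start of the episode below 0.02 m); the robot touches nothing.
It fails at once if the gripper turns the tile over: it presses the tile while it is tipped between about 57 and 150 degrees (angle between tile's own z axis and vertical between 1 and 2.6 rad and contact force between the fingers and tile above 1.5 N).
It fails at once if the other tile is moved more than 20 mm (distance of other_tile from where it was at the start of the episode above 0.02 m).
It also fails if it takes over 35 s, if anything falls off the work surface, if the arm or the gripper's body presses on something with over 40 N, if the wrist force passes 120 N, or if a joint passes its speed limit or range.

## Working session

There is one attempt and no reset: what is moved stays moved. The work goes in short steps, Python scripts to look and compute and a shell command to move; the robot and the scene stay as the last step left them, time stands still between calls to the robot, and variables do not carry over. Pictures are saved under pics/ and viewed, and the job is handed in when it is done.

```bash
mkdir -p pics; ls
python3 - <<'E'
from workcell import get_obs, viewer, bot
import cv2
for n in ("scene","top"):
    c=viewer.camera(n); cv2.imwrite(f"pics/{n}0.png",c["color"]); print(n,c["K"],c["origin"],c["orientation"])
o=get_obs(); print({k:o[k] for k in("time","ee_pos","tcp_rot","opening")}, bot.grip_point_offset)
E
```

```text
pics
scene [[505.77554392   0.         278.56141741]
 [  0.         505.77554392 212.11462427]
 [  0.           0.           1.        ]] [-0.55162336 -0.88678557  0.65259515] [-113.40543718   -1.40829341  -54.18541616]
top [[403.23845729   0.         280.82076918]
 [  0.         403.23845729 214.17819864]
 [  0.           0.           1.        ]] [ 0.3488081  -0.14242147  1.11548512] [-171.38086822    0.36046118  -91.36492181]
{'time': 0.1, 'ee_pos': array([ 0.23108211, -0.49886976,  0.23064894]), 'tcp_rot': array([ 1.79999331e+02,  6.93791910e-02, -6.51469874e+01]), 'opening': 0.0855525549968394} -0.0187
```

View pics/scene0.png

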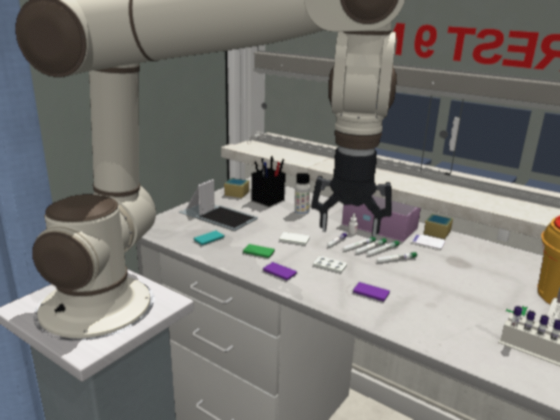

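View pics/top0.png

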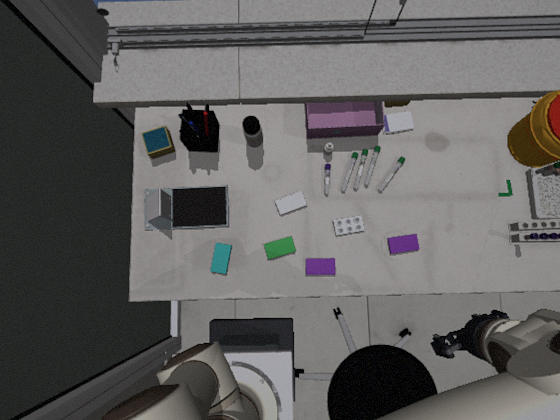

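The scene view shows the plain white tile at (294,239), the welled tile at (330,264) and the stand at (205–255,180–228). In the top view they are at (291,203), (348,226) and (145–228,187–229). I'll measure them from the top view.

```bash
cat > h.py <<'E'
import numpy as np, cv2
from scipy.spatial.transform import Rotation as R
from workcell import get_obs, viewer, bot
def ray(c,px,z):
    p=np.atleast_2d(np.array(px,float)); d=np.c_[p,np.ones(len(p))]@np.linalg.inv(c["K"]).T
    d=d@R.from_euler("xyz",c["orientation"],degrees=True).as_matrix().T
    o=np.array(c["origin"]); return o+d*((z-o[2])/d[:,2])[:,None]
def proj(c,P):
    P=np.atleast_2d(P)-c["origin"]; q=P@R.from_euler("xyz",c["orientation"],degrees=True).as_matrix()@c["K"].T
    return q[:,:2]/q[:,2:]
def rect(c,m,z):
    cs,_=cv2.findContours(m,cv2.RETR_EXTERNAL,cv2.CHAIN_APPROX_NONE)
    k=max(cs,key=cv2.contourArea); w=ray(c,k[:,0,:],z)[:,:2]
    return cv2.minAreaRect((w*1000).astype(np.float32)), k
E
python3 - <<'E'
from h import *
c=viewer.camera("top"); im=c["color"]; g=im.min(2)
for n,(x0,x1,y0,y1),z in (("tile",(265,318,183,223),.012),("other",(322,375,205,245),.012)):
    b=cv2.GaussianBlur(g,(3,3),0)[y0:y1,x0:x1]
    t,_=cv2.threshold(b,0,255,cv2.THRESH_OTSU); m=np.zeros_like(g); m[y0:y1,x0:x1]=(b>t)*255
    r,k=rect(c,m,z); print(n,t,r, np.median(b))
# black pad
m=np.zeros_like(g); m[180:235,165:235]=(im.max(2)[180:235,165:235]<60)*255
r,k=rect(c,m,.004); print("pad",r, cv2.boxPoints(r))
cv2.imwrite("pics/z1.png",cv2.resize(im[170:260,130:240],None,fx=6,fy=6,interpolation=cv2.INTER_CUBIC))
s=viewer.camera("scene")["color"]
cv2.imwrite("pics/z2.png",cv2.resize(s[165:285,170:350],None,fx=4,fy=4,interpolation=cv2.INTER_CUBIC))
cv2.imwrite("pics/z3.png",cv2.resize(im[180:260,260:380],None,fx=6,fy=6,interpolation=cv2.INTER_CUBIC))
E
```

```text
tile 131.0 ((548.6946411132812, -168.64230346679688), (145.59185791015625, 110.17819213867188), 88.55170440673828) 148.0
other 131.0 ((483.2234191894531, -324.2674560546875), (145.6605682373047, 108.27383422851562), 88.57200622558594) 146.0
pad ((545.4768676757812, 89.92670440673828), (106.90869140625, 149.6072998046875), 0.9934520721435547) [[490.7336   163.79231 ]
 [493.32748   14.207501]
 [600.2201    16.061096]
 [597.6262   165.6459  ]]
```

View pics/z1.png

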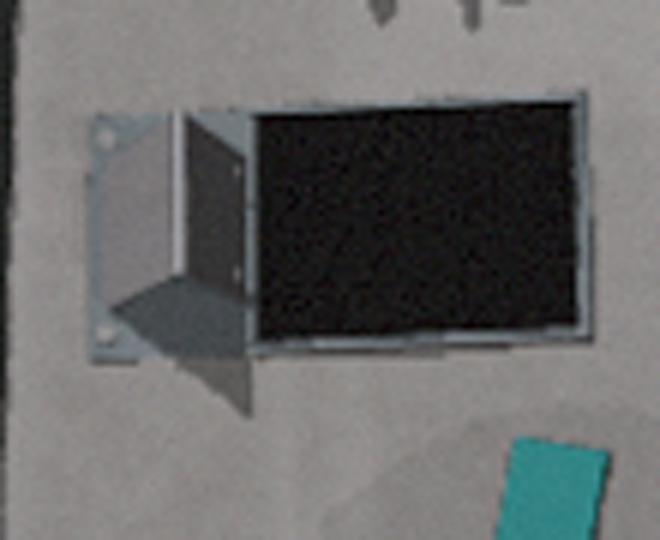

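View pics/z2.png

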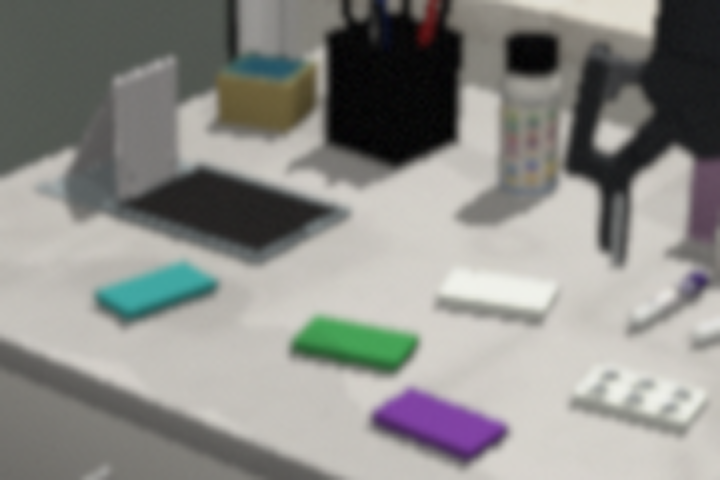

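View pics/z3.png

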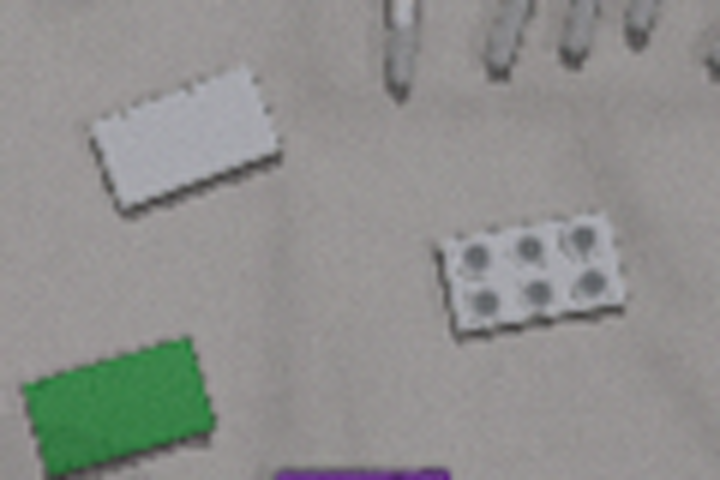

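Run:
```python
from h import *
c=viewer.camera("top"); im=c["color"]; g=im.min(2)
for T in (160,168,176):
  for n,(x0,x1,y0,y1),z in (("tile",(265,318,183,223),.012),("other",(322,375,205,245),.012)):
    b=cv2.GaussianBlur(g,(3,3),0)[y0:y1,x0:x1]
    m=np.zeros_like(g); m[y0:y1,x0:x1]=(b>T)*255
    r,k=rect(c,m,z); print(T,n,r)
# corner estimate from zoom, tile
z=np.array([[92,123],[245,66],[280,153],[125,208]])/6+[260,180]-.42
w=ray(c,z,.012)[:,:2]*1000; print(w.round(1), w.mean(0), np.linalg.norm(np.diff(w,axis=0),axis=1))
e=ray(c,np.array([[178,110],[182,275]])/6+[130,170]-.42,.104)*1000; print("edge",e.round(1))
```

```text
160 tile ((549.9798583984375, -167.63189697265625), (36.90447235107422, 73.3434066772461), 19.033815383911133)
160 other ((481.0833740234375, -316.5167541503906), (35.01325988769531, 19.276851654052734), 15.750382423400879)Traceback (most recent call last):
  File "<stdin>", line 7, in <module>
  File "h.py", line 13, in rect
    k=max(cs,key=cv2.contourArea); w=ray(c,k[:,0,:],z)[:,:2]
ValueError: max() iterable argument is empty
```

Run:
```python
from h import *
c=viewer.camera("top"); im=c["color"]; g=im.min(2)
for T in (152,155,158):
    x0,x1,y0,y1=268,314,186,220
    b=cv2.GaussianBlur(g,(3,3),0)[y0:y1,x0:x1]
    m=np.zeros_like(g); m[y0:y1,x0:x1]=(b>T)*255
    print(T,rect(c,m,.012)[0])
z=np.array([[92,123],[245,66],[280,153],[125,208]])/6+[260,180]-.42
w=ray(c,z,.012)[:,:2]*1000; print(w.round(1), w.mean(0), np.linalg.norm(np.diff(w,axis=0),axis=1), [np.degrees(np.arctan2(*(w[i]-w[j])[::-1])) for i,j in((1,0),(2,3))])
e=ray(c,np.array([[178,110],[182,275]])/6+[130,170]-.42,.104)*1000; print("edge",e.round(1))
s=viewer.camera("scene"); im=s["color"]
z=np.array([[438,290],[455,267],[560,290],[545,312]])/4+[170,165]-.38
w=ray(s,z,.012)[:,:2]*1000; print(w.round(1), w.mean(0))
e=ray(s,np.array([[113,78],[177,56]])/4+[170,165]-.38,.104)*1000; print("edge",e.round(1))
```

```text
152 ((550.347412109375, -168.16175842285156), (39.93341064453125, 77.23794555664062), 20.286087036132812)
155 ((550.6846313476562, -167.586669921875), (39.95581817626953, 75.8662109375), 19.365705490112305)
158 ((549.9193115234375, -167.73641967773438), (38.23689270019531, 74.05733489990234), 20.161691665649414)
[[ 556.3 -124. ]
 [ 581.5 -195.7]
 [ 540.  -210.6]
 [ 516.  -138.3]] [ 548.43386347 -167.17158344] [76.0493399  44.06611401 76.17367895] [np.float64(-70.66311776143525), np.float64(-71.67058942972058)]
edge [[578.2 170.7 104. ]
 [506.7 167.5 104. ]]
[[ 512.9 -140. ]
 [ 551.7 -127.5]
 [ 567.8 -208.5]
 [ 531.6 -219.1]] [ 541.00591394 -173.75202057]
edge [[503.5 166.2 104. ]
 [572.3 162.6 104. ]]
```

```bash
python3 -m handwheel '[[0,0.032,0.033,0,8.5],[0.1,0.064,0.066,0,17],[0.2,0.096,0.099,0,25.5],[0.3,0.128,0.132,0,34],[0.3,0.159,0.165,0,42.4]]' 30
python3 -m handwheel '[[0.3,0.032,0.033,0,8.5],[0.3,0.064,0.066,-0.02,17],[0.3,0.096,0.099,-0.04,25.5],[0.3,0.128,0.132,-0.06,34],[0.3,0.159,0.165,-0.08,42.4]]'
```

```text
time: 0.85
ee_pos: [0.3912, -0.3325, 0.2312]
tcp_rot: [180.0, -0.0, -22.4]
wrist_force: [1.5, -0.4, -0.0]
opening: 0.06
time: 1.35
ee_pos: [0.5513, -0.1659, 0.1506]
tcp_rot: [180.0, -0.0, 20.3]
wrist_force: [1.0, -1.0, -0.3]
opening: 0.0598
```

```bash
python3 -m handwheel '[[0.33,-0.002,-0.002,-0.03,-0.5],[0.33,-0.002,-0.002,-0.06,-0.5],[0.33,-0.002,-0.002,-0.09,-0.5],[0.33,-0.002,-0.002,-0.12,-0.5],[0.33,-0.002,-0.002,-0.12,-0.5]]'
python3 - <<'E'
from h import *
for n,(x0,x1,y0,y1) in (("top",(240,360,160,250)),("scene",(230,370,170,280))):
    c=viewer.camera(n)["color"]
    cv2.imwrite(f"pics/a_{n}.png",cv2.resize(c[y0:y1,x0:x1],None,fx=5,fy=5,interpolation=cv2.INTER_CUBIC))
E
```

```text
time: 1.85
ee_pos: [0.5467, -0.167, 0.0264]
tcp_rot: [-179.8, 0.3, 19.9]
wrist_force: [-0.1, 0.2, 0.5]
opening: 0.0574
```

View pics/a_top.png

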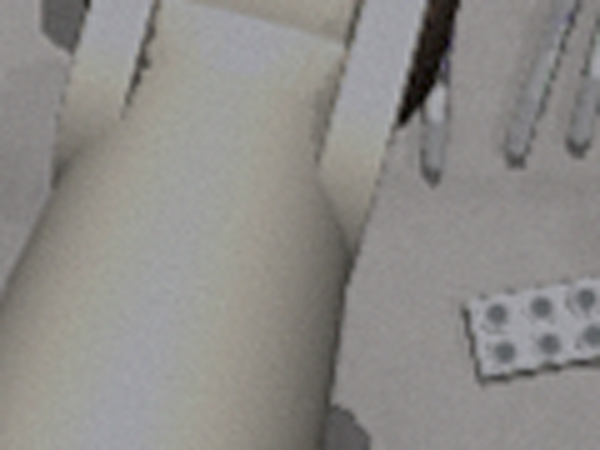

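View pics/a_scene.png

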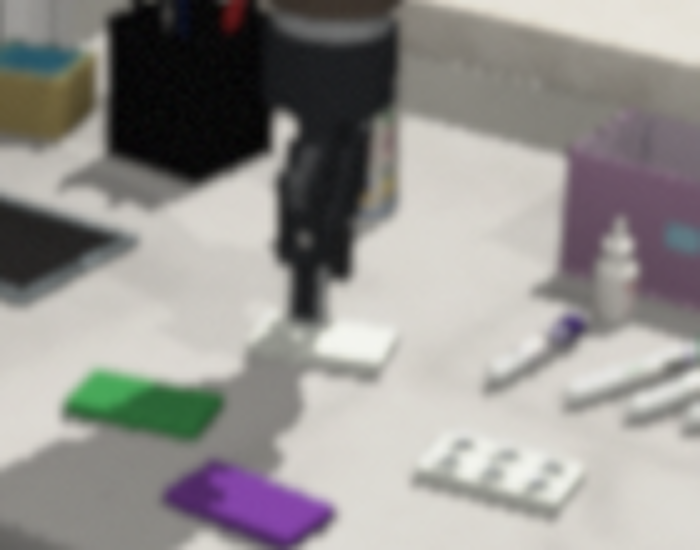

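```bash
python3 -m handwheel '[[0.33,0.002,-0.001,-0.008,0],[0.33,0.002,-0.001,-0.016,0],[0.33,0.002,-0.001,-0.022,0],[0.33,0.002,-0.001,-0.022,0],[0.33,0.002,-0.001,-0.022,0]]'
python3 - <<'E'
from h import *
for n,(x0,x1,y0,y1) in (("scene",(230,370,170,280)),):
    c=viewer.camera(n)["color"]
    cv2.imwrite(f"pics/b_{n}.png",cv2.resize(c[y0:y1,x0:x1],None,fx=5,fy=5,interpolation=cv2.INTER_CUBIC))
E
```

```text
time: 2.45
ee_pos: [0.5511, -0.1689, 0.0091]
tcp_rot: [-180.0, 0.0, 19.8]
wrist_force: [-0.4, -0.3, 0.4]
opening: 0.0572
```

View pics/b_scene.png

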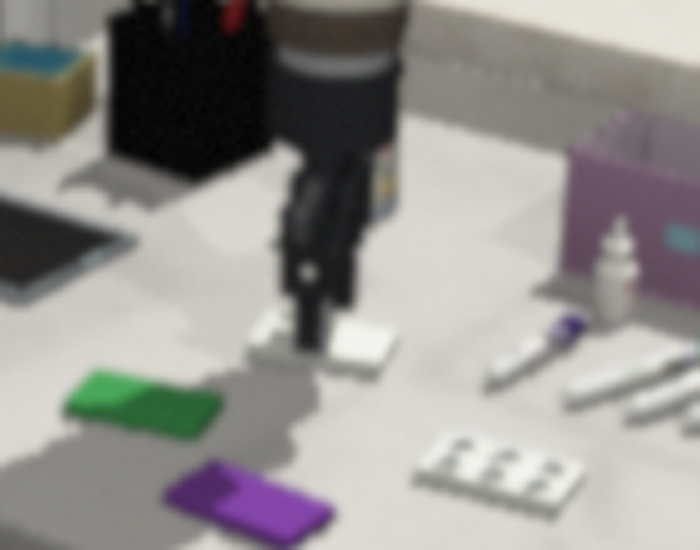

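```bash
python3 -m handwheel '[[0.33,-0.001,0,-0.003,0],[0.33,-0.001,0,-0.007,0],[0.33,-0.001,0,-0.007,0],[0.33,-0.001,0,-0.007,0]]'
```

```text
time: 2.9
ee_pos: [0.5501, -0.1689, 0.0021]
tcp_rot: [180.0, 0.0, 19.9]
wrist_force: [0.0, -0.5, 0.8]
opening: 0.0573
```

```bash
python3 -m handwheel '[[0.33,0,0,-0.002,0],[0.5,0,0,-0.002,0],[0.6,0,0,-0.002,0],[0.7,0,0,-0.002,0],[0.7,0,0,-0.002,0]]' 30
python3 -m handwheel '[[0.8,0,0,0,0],[0.8,0,0,0,0],[0.8,0,0,0,0]]' 30
python3 -m handwheel '[[0.8,0,0,0.01,0],[0.8,0,0,0.02,0],[0.8,0,0,0.03,0],[0.8,0,0,0.03,0]]'
python3 - <<'E'
from h import *
for n,(x0,x1,y0,y1) in (("scene",(230,370,170,280)),):
    c=viewer.camera(n)["color"]
    cv2.imwrite(f"pics/c_{n}.png",cv2.resize(c[y0:y1,x0:x1],None,fx=5,fy=5,interpolation=cv2.INTER_CUBIC))
E
```

```text
time: 3.4
ee_pos: [0.5501, -0.1689, 0.0001]
tcp_rot: [180.0, 0.0, 19.8]
wrist_force: [0.6, 0.2, 0.1]
opening: 0.0432
time: 3.7
ee_pos: [0.5501, -0.1689, 0.0001]
tcp_rot: [180.0, 0.0, 19.8]
wrist_force: [0.3, -0.6, -0.9]
opening: 0.0429
time: 4.1
ee_pos: [0.5513, -0.1692, 0.0325]
tcp_rot: [179.9, -0.1, 19.9]
wrist_force: [0.4, -0.3, -0.8]
opening: 0.0427
```

View pics/c_scene.png

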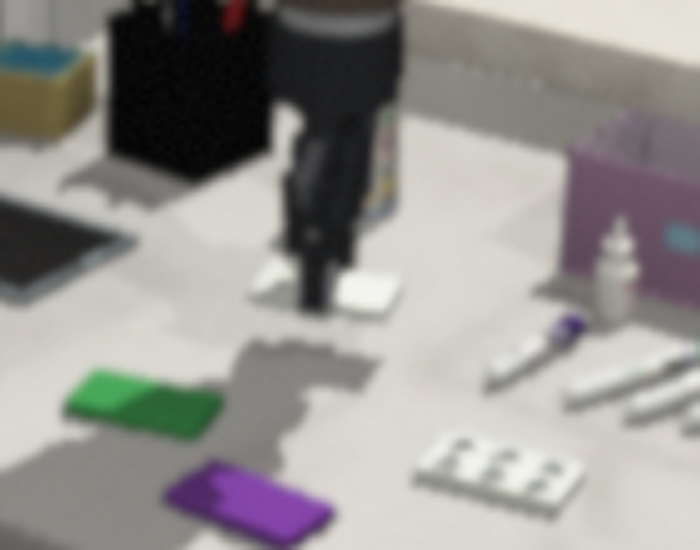

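```bash
python3 -m handwheel '[[0.8,0,0,0.035,0],[0.8,0,0,0.07,0],[0.8,0,0,0.105,0],[0.8,0,0,0.14,0],[0.8,0,0,0.165,0]]' 
python3 -m handwheel '[[0.8,-0.001,0.025,0,-3],[0.8,-0.003,0.055,0,-7],[0.8,-0.004,0.085,0,-11],[0.8,-0.006,0.115,0,-15],[0.8,-0.008,0.145,0,-18.9]]' 
python3 -m handwheel '[[0.8,0,0.025,0,0],[0.8,0,0.05,0,0],[0.8,0,0.075,0,0],[0.8,0,0.09,0,0],[0.8,0,0.1,0,0]]'
python3 - <<'E'
from h import *
for n,(x0,x1,y0,y1) in (("scene",(170,330,110,240)),("top",(120,280,150,270))):
    c=viewer.camera(n)["color"]
    cv2.imwrite(f"pics/d_{n}.png",cv2.resize(c[y0:y1,x0:x1],None,fx=4,fy=4,interpolation=cv2.INTER_CUBIC))
E
```

```text
time: 4.65
ee_pos: [0.5511, -0.1691, 0.1987]
tcp_rot: [179.9, -0.2, 19.8]
wrist_force: [0.5, 0.6, -1.5]
opening: 0.0432
time: 5.15
ee_pos: [0.5428, -0.023, 0.1984]
tcp_rot: [179.9, -0.2, 0.8]
wrist_force: [-0.3, -0.2, 0.2]
opening: 0.0427
time: 5.65
ee_pos: [0.5426, 0.0779, 0.1982]
tcp_rot: [179.9, -0.1, 0.8]
wrist_force: [0.5, -0.6, -1.5]
opening: 0.0434
```

View pics/d_scene.png

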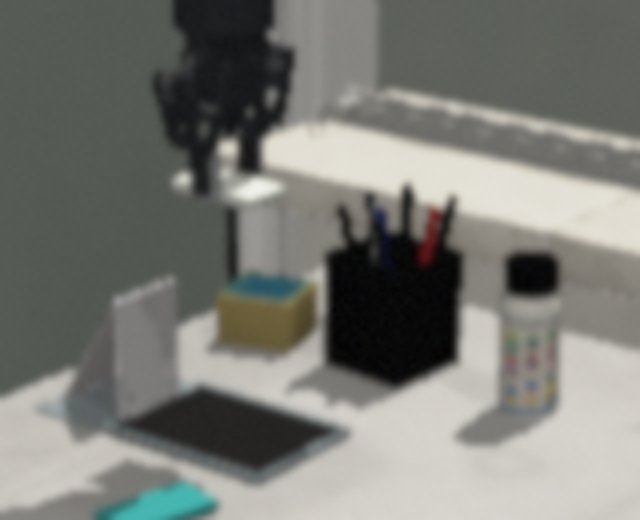

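View pics/d_top.png

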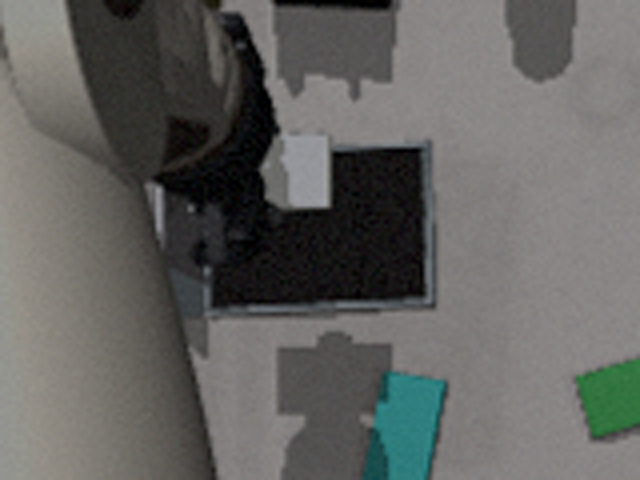

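Tile held level above the pad. I'll check its far end in the top view (zoom corners (331,132), (331,208)) and the near-left corner in the scene view.

Run:
```python
from h import *
c=viewer.camera("top"); s=viewer.camera("scene")
print(ray(c,np.array([[331,133],[331,208]])/4+[120,150]-.38,.210).round(4))
print(ray(s,np.array([[170,183],[286,187],[262,201]])/4+[170,110]-.38,.210).round(4))
```

```text
[[0.5635 0.0387 0.21  ]
 [0.5196 0.0385 0.21  ]]
[[0.5016 0.1009 0.21  ]
 [0.5491 0.0298 0.21  ]
 [0.5119 0.0212 0.21  ]]
```

```bash
python3 -m handwheel '[[0.8,0.001,0.025,0,0],[0.8,0.001,0.05,-0.01,0],[0.8,0.001,0.074,-0.025,0],[0.8,0.001,0.074,-0.042,0],[0.8,0.001,0.074,-0.054,0]]' 
python3 -m handwheel '[[0.8,0,0,0,0],[0.8,0,0,0,0],[0.8,0,0,0,0]]'
python3 - <<'E'
from h import *
for n,(x0,x1,y0,y1) in (("scene",(170,330,110,240)),("top",(120,280,150,270))):
    c=viewer.camera(n)["color"]
    cv2.imwrite(f"pics/e_{n}.png",cv2.resize(c[y0:y1,x0:x1],None,fx=4,fy=4,interpolation=cv2.INTER_CUBIC))
E
```

```text
time: 6.35
ee_pos: [0.5437, 0.15, 0.1431]
tcp_rot: [179.8, -0.1, 0.8]
wrist_force: [-0.5, -0.4, -0.2]
opening: 0.0433
time: 6.65
ee_pos: [0.5441, 0.1494, 0.1441]
tcp_rot: [179.8, -0.2, 0.7]
wrist_force: [0.4, -0.3, 0.3]
opening: 0.0428
```

View pics/e_scene.png

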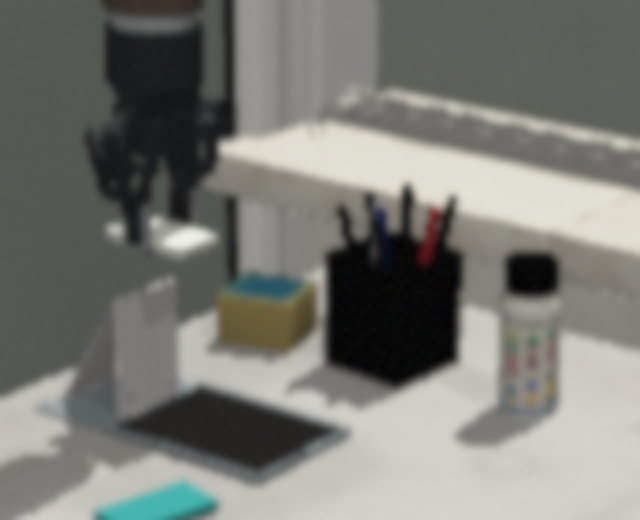

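View pics/e_top.png

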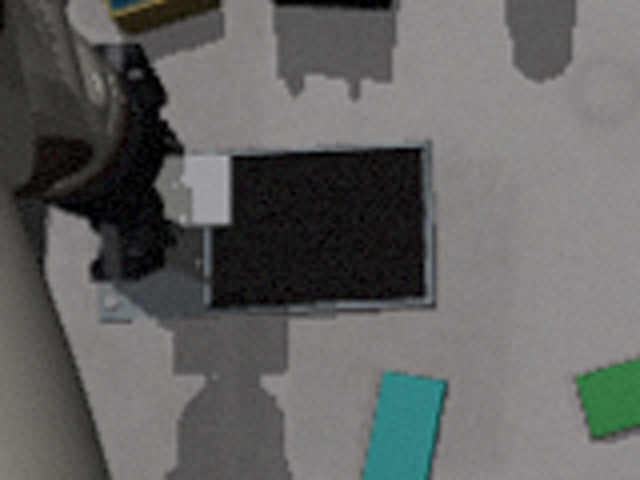

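```bash
python3 - <<'E'
from h import *
c=viewer.camera("top"); 
print(ray(c,np.array([[231,155],[231,225]])/4+[120,150]-.38,.156).round(4))
E
python3 -m handwheel '[[0.8,0,0.003,0,0],[0.8,0,0.003,0,0],[0.8,0,0.003,0,0],[0.8,0,0.003,0,0]]'
```

```text
[[0.5641 0.1104 0.156 ]
 [0.5209 0.1098 0.156 ]]
time: 7.2
ee_pos: [0.544, 0.1529, 0.1439]
tcp_rot: [179.8, -0.2, 0.7]
wrist_force: [-0.5, 0.5, -0.5]
opening: 0.0436
```

```bash
python3 -m handwheel '[[0,0,0,0,0],[0,0,0,0,0],[0,0,0,0,0],[0,0,0,0.02,0],[0,0,0,0.05,0]]'
python3 -m handwheel '[[0,0,0,0.03,0],[0,0,0,0.06,0],[0,0,0,0.09,0],[0,0,0,0.1,0]]'
python3 - <<'E'
from h import *
for n,(x0,x1,y0,y1) in (("scene",(170,330,110,240)),("top",(120,280,150,270))):
    c=viewer.camera(n)["color"]
    cv2.imwrite(f"pics/f_{n}.png",cv2.resize(c[y0:y1,x0:x1],None,fx=4,fy=4,interpolation=cv2.INTER_CUBIC))
E
```

```text
time: 7.7
ee_pos: [0.5432, 0.1526, 0.1928]
tcp_rot: [179.8, 0.0, 0.7]
wrist_force: [0.0, 0.4, 0.8]
opening: 0.0854
time: 8.1
ee_pos: [0.5436, 0.1527, 0.2959]
tcp_rot: [179.8, -0.2, 0.7]
wrist_force: [0.4, -0.4, 0.1]
opening: 0.0856
```

View pics/f_scene.png

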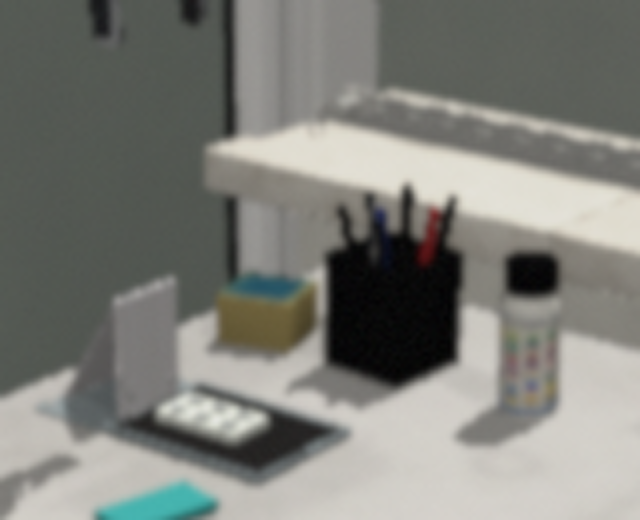

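View pics/f_top.png

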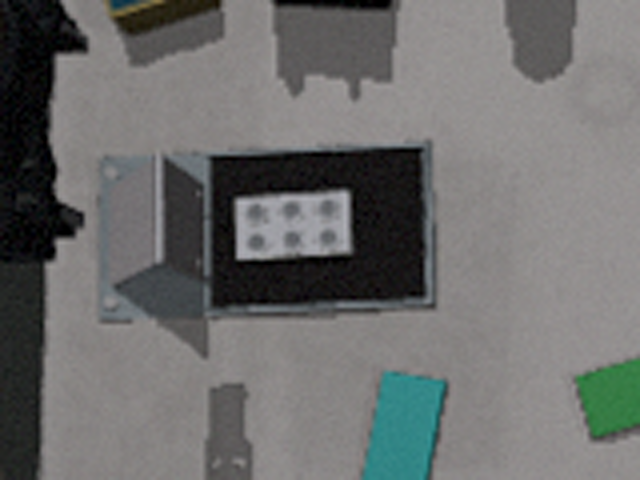

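Flipped: the tile lies wells up, flat on the pad (zoom (235–352,190–260)), well inside the lips. I'll check that it's at rest and that the other tile hasn't moved, then hand in.

```bash
python3 -m handwheel '[[0,0,0,0,0],[0,0,0,0,0],[0,0,0,0,0],[0,0,0,0,0],[0,0,0,0,0]]'
python3 - <<'E'
from h import *
from workcell import job_done
c=viewer.camera("top"); im=c["color"]; g=im.min(2)
m=np.zeros_like(g); m[190:222,174:222]=(g[190:222,174:222]>85)*255
print(rect(c,m,.016)[0])
a=cv2.imread("pics/top0.png")
print("other tile diff",cv2.absdiff(a,im)[205:245,325:375].mean(), "control",cv2.absdiff(a,im)[140:180,440:490].mean())
print(job_done())
E
```

```text
time: 8.7
ee_pos: [0.5436, 0.1527, 0.2935]
tcp_rot: [179.8, -0.1, 0.7]
wrist_force: [0.4, -0.5, -0.5]
opening: 0.0854
((545.2949829101562, 103.15728759765625), (44.986656188964844, 78.75119018554688), 2.2003355026245117)
other tile diff 5.764333333333333 control 5.762166666666666
the job is handed in; nothing more can be done
None
```

The tile is turned over and lying flat on the black pad with its wells up. I handed the job in at about 8.7 s of the 35 s allowed.

I gripped the tile across its 44 mm width and carried it level, back up. I let it drop about 40 mm above the ramp's high edge, centred roughly 14 mm beyond it. It flipped on its own, and the open gripper then rose clear.

**Final position:** the last top view puts the tile's centre about 65 mm out from the edge and 1 mm off the pad's middle line. Its outline measured 79 x 45 mm on a plane 16 mm up, which fits it lying flat.

**At rest:** I judged this from pictures taken about 0.6 s apart, without measuring the tile's speed.

**Other tile:** its image area matched the starting picture to within camera noise, so it has not moved.

**Disagreement:** the scene view placed things up to about 10 mm from the top view: about 9 mm for the tile and 3–6 mm for the edge. I relied on the top view, since it agreed with the pad's given size and the arm's own readings. No other check failed.

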